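Unscrew the circulator's filler cap and lay it in the parts tray

ROBOT

A 6-joint arm with a two-finger parallel gripper is mounted at the origin on the work surface. World frame = base frame: x ahead of the robot, y to its left, z up, the work surface at z = 0. Lengths are in m, angles in rad, forces in N, time in s.
With the tool pointing down it reaches from about 0.25 to 0.775 m from the base axis. Payload 4 kg.
Tool frame: the origin (TCP) lies midway between the tips of the shut fingers; the grasp point (between the pads) lies 19 mm behind it; z points along the fingers, y is the direction in which the jaws open and shut (so a half turn about z gives the same grasp; the last joint's range is limited). The gripper opens to 94 mm and grips with 3 to 60 N. Pads are 16 mm wide; open, the fingers measure 119 mm over their backs; the gripper's body (75 mm by 177 mm) begins 78 mm behind the grasp point.
Start: joints at [1.202, 0.087, 1.371, -0, 1.684, -0.103], TCP at [0.144, 0.531, 0.206] pointing down, gripper open.
Joint ranges: [-3.1, 3.1], [-0.76, 2.03], [0.27, 2.55], [-1.08, 4.22], [0.17, 2.65], [-2.57, 2.57]. Speed limits (rad/s): [2.79, 2.79, 3.14, 3.14, 3.14, 3.14].

INTERFACE

Orientations are given as a unit quaternion [x, y, z, w].
In Python, from rig import r gives the robot as it stands.
- The arm moves only by the tool carry_out, never from a script. Its argument "rows" is a list of rows, each an object with "hand": the finger opening in m, from 0 to 0.094; "dp": the shift along the tool's x, y, z in m, a list of three; "spin": the turn about the tool's z in rad. In form: [{"hand": hand, "dp": [dx, dy, dz], "spin": spin}, ...]. A call has 1 to 8 rows; each row is the pose to reach, as a shift and turn from the pose commanded when the call began, along the tool's axes at that moment; what a row does not reach only later rows make up. A row lasts 1/12 s, in which the tool goes at most 41.7 mm and 7.16 degrees, less where a joint would pass 70% of its speed; a pose out of reach is approached as far as the arm can. A call with a gripper value outside its range is refused whole. The fingers move at their own pace and stop on an object; "force" is the grip in N (left out, the last holds). Time passes only in rows, so rows that repeat a pose let the fingers close. It gives the time, the measured TCP pose, the force and the opening at its end, in the units of the state.
- r.read_state(): the state, without advancing time (a new reading comes with each control period).
- r.capture(name): name is "scene" or "side" or "wrist"; returns (picture, depth): 480x640x3 uint8, blue, green, red; 480x640 float32, m along the optical axis (not along the pixel's ray), 0 where there is no reading.
- r.calibration(name): a dict with "fx", "fy", "cx", "cy" (pixels), "k1" (the pictures are not rectified: a ray, as slopes to the right and down, at radius r is drawn at 1 + k1 r^2 times it, then the intrinsics apply), "origin" and "orientation" of the camera in the world. Camera axes: x right, y down, z forward; pixel columns grow to the right and rows downward; lengths in m; the calibration is good to about 2 mm. A picture is of the moment at which its call begins: read the wrist's pose just before it. calibration takes no time and is no camera call; for the wrist camera it gives the pose at the moment of the call.
- r.close_job(): hands the job in, once; it reports no verdict.
The state is a dict: "t": time; "joints": joint angles; "dq": joint speeds; "joint_efforts": joint torques, N m; "tcp_pos": TCP position; "tool_rot": TCP orientation; "force": force on the tool from outside, world axes, zero at the start; "wrist_torque": the same for the moment, N m; "finger_gap": opening from 0.0 (shut) to 1.0 (fully open).
Only numpy, scipy, OpenCV 4.12 (cv2) and the standard library are available. Lean on these libraries where they do the work, as an engineer would, in place of code of your own. Each camera call takes 0.05 s, during which the arm holds its last target. There are 200 camera calls.

TASK

Unscrew the black wing-grip filler cap from the neck on top of the bench circulator with repeated counter-clockwise turns until its thread is free, and lift it clear. Then set it down in the shallow metal tray, standing wing upwards, without dropping it, and let go. Do not rip the cap off its thread, and leave the other things where they are.

Things in the scene. Friction and masses are not known exactly. Their poses are not given: they have to be found in the camera images.
- cap_wing (a point): Middle of the wing grip of the black filler cap: a straight upright wing 56 mm long, 14 mm thick, 30 mm high, on the flat top of a round cap 60 mm across and 25 mm high. The point is on the cap's axis, 40 mm above its lower rim, 15 mm above its flat top, 15 mm below the wing's top. z up the axis, x along the wing's length, y through its thickness.
- cap: The same cap, 0.12 kg; origin on its axis at its lower rim. At the start screwed home. Right-handed thread: it unscrews counter-clockwise seen from above, rising 2.9 mm per rad after up to 0.45 rad of free play, and is free after about 3.0 to 3.4 rad, some 8 to 9 mm up. Play about 1 mm. It stays as left between turns; when free it sits on the thread, ready to lift.
- neck (a point): Centre of the rim of the white threaded filler neck (46 mm across its thread) on the circulator's top; z up. The cap's wing middle is 20 mm above this point when home; the cap is clear of the neck when its wing middle is more than 45 mm above it.
- unit: Bench circulator, a fixed white box 220 x 190 x 120 mm (x, y, z), grey control panel on its -x face. Origin: centre of its underside; z up. The neck stands on its top, 45 mm from the centre towards the panel. A small fixed black plug (32 mm across, 10 mm high) at x 35, y -60 mm is not the cap.
- tray: Fixed shallow aluminium tray, 160 x 220 mm (x, y), walls 22 mm high and 4 mm thick, floor about 4 mm thick. Origin: centre of its underside on the bench; z up. Its middle and its -y half are empty.
- gasket: Loose black rubber ring 40 mm across, 8 mm high, lying in the tray near its +x +y corner (about x 45, y 75 mm in the tray's frame). Origin: centre of its underside. To be left alone.
- timer: Loose white timer, 50 x 60 x 16 mm, lying on the rear of the circulator's top. Origin: centre of its underside. To be left alone.
- bottle: Loose glass jar with blue cap, 60 mm across, 130 mm high, on the bench. Origin: centre of its underside. To be left alone.
- tipbox: Loose white box of yellow pipette tips, 85 x 120 x 65 mm, on the bench. Origin: centre of its underside. To be left alone.
- rack: Loose yellow tube rack with small white tubes, 70 x 160 x 51 mm, on the bench. Origin: centre of its underside. To be left alone.
- pipette: Loose grey pipette lying on the bench along its own x, 235 mm long, 34 mm wide, 22 mm high. Origin: on the bench under the middle of its grip; it reaches 90 mm to -x and 145 mm to +x. To be left alone.
Mind the look-alikes: they are no part of the job. Of the things shaped like the cap, the black one is meant.

How it is judged:
On the way:
1. the cap is unscrewed and lifted clear above the neck, not tipped over (z of cap_wing in the frame of neck above 0.045 m and horizontal distance between cap_wing and neck below 0.06 m and angle between cap_wing's own z axis and vertical below 0.5 rad), for 0.04 s.
At the end, for the whole second after the job is handed in: The cap stands wing upwards (within 7 degrees) flat on the tray's floor inside its walls, at rest and released (z of cap_wing in the frame of tray between 0.035 and 0.05 m and x of cap_wing in the frame of tray between -0.06 and 0.06 m and y of cap_wing in the frame of tray between -0.09 and 0.09 m and angle between cap_wing's own z axis and vertical below 0.12 rad and linear speed of cap below 0.02 m/s); the robot touches nothing.
It fails at once if the cap is dropped or thrown (moves faster than 0.8 m/s while the fingers do not hold it) (linear speed of cap above 0.8 m/s and contact force between the fingers and cap below 0.05 N).
It fails at once if the cap is ripped off (more than 70 N between cap and circulator) (contact force between cap and unit above 70 N).
It fails at once if another loose thing is moved more than 40 mm (distance of any of gasket, timer, bottle, tipbox, rack, pipette from where it was at the start of the episode above 0.04 m).
It also fails if it takes over 64 s, if anything falls off the work surface, if the arm or the gripper's body presses on something with over 40 N, if the wrist force passes 120 N, or if a joint passes its speed limit or range.

## Working session

There is one attempt and no reset: what is moved stays moved. The work goes in short steps, Python scripts to look and compute and a tool call to move; the robot and the scene stay as the last step left them, time stands still between calls to the robot, and variables do not carry over. Pictures are saved under pics/ and viewed, about 8 in all and at most 12, crops included, and the job is handed in when it is done.

Besides the shell and the picture viewer there is one more tool, called as a command line: name --argument value ..., lists and objects as JSON in quotes. carry_out: Moves the arm, as the interface text tells. Its arguments: {"type":"object","properties":{"rows":{"type":"array"},"force":{"type":"number"}},"required":["rows"]}

```bash
ls; mkdir -p pics
cat > h.py <<'E'
from rig import r
import numpy as np, cv2
from scipy.spatial.transform import Rotation as R
def pts(name,dep,cal):
    v,u=np.mgrid[0:480,0:640].astype(np.float32)
    K=np.array([[cal['fx'],0,cal['cx']],[0,cal['fy'],cal['cy']],[0,0,1]])
    n=cv2.undistortPoints(np.stack([u.ravel(),v.ravel()],1)[:,None],K,np.array([cal['k1'],0,0,0,0.]))[:,0]
    p=np.c_[n,np.ones(len(n))]*dep.reshape(-1,1)
    return (R.from_quat(cal['orientation']).apply(p)+cal['origin']).reshape(480,640,3)
def snap(name,f=None):
    cal=r.calibration(name); im,d=r.capture(name)
    if f: cv2.imwrite('pics/'+f,im)
    return im,d,cal,pts(name,d,cal)
E
python3 - <<'E'
from h import *
for n in ('scene','side','wrist'):
    im,d,c,P=snap(n,n+'0.png'); np.savez('/tmp/'+n,im=im,P=P,d=d); print(n,c)
a=cv2.imread('pics/scene0.png');b=cv2.imread('pics/side0.png')
print(r.read_state())
E
```

```text
pics
scene {'fx': 475.25325385647, 'fy': 475.25325385647, 'cx': 315.72630337416774, 'cy': 240.25104578085086, 'k1': -0.06595460965143693, 'origin': array([1.07520399, 0.61029515, 1.22846972]), 'orientation': array([ 0.34149314,  0.88813993, -0.28915177, -0.10479101])}
side {'fx': 570.4317337913456, 'fy': 570.4317337913456, 'cx': 311.92069836266876, 'cy': 236.21461621388417, 'k1': -0.02182728482143846, 'origin': array([-0.07208518, -0.65448326,  1.21296624]), 'orientation': array([ 0.87765623, -0.34368493,  0.13139606, -0.30714049])}
wrist {'fx': 368.33645846830916, 'fy': 368.33645846830916, 'cx': 311.4881390572615, 'cy': 237.50889705356798, 'k1': -0.013103837682237263, 'origin': array([0.06919227, 0.5502154 , 0.38344632]), 'orientation': array([0.78715453, 0.60193978, 0.08049049, 0.10759889])}
{'t': 0.15, 'joints': array([ 1.20190608e+00,  8.77914062e-02,  1.37185641e+00, -2.43596998e-05,
        1.68358633e+00, -1.03100248e-01]), 'dq': array([-0.00019805,  0.00048082, -0.004946  ,  0.00034429, -0.00111907,
       -0.00129105]), 'joint_efforts': array([ 1.72124641e-03, -3.40640545e+01, -3.02794933e+01,  7.19290646e-02,
        3.04741622e-02, -1.33718163e-04]), 'tcp_pos': array([0.14433685, 0.53030744, 0.20459538]), 'tool_rot': array([ 1.32505469e-01,  9.91181934e-01, -8.00828093e-04, -1.80131509e-04]), 'force': array([-0.16535555,  0.1372851 ,  0.06114408]), 'wrist_torque': array([-0.03437076, -0.07653888, -0.01726383]), 'finger_gap': 1.002026797990497}
```

View pics/scene0.png

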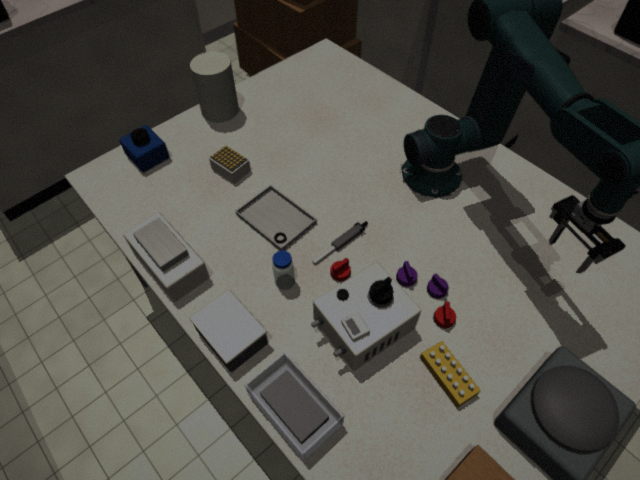

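View pics/side0.png

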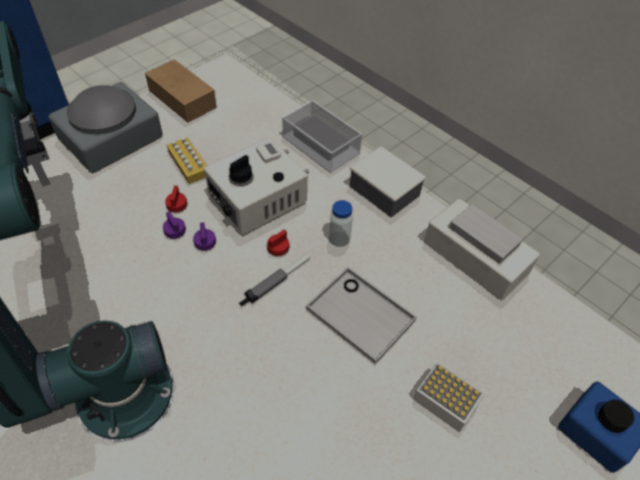

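The scene view shows the black cap on the unit at (381,291) and the empty tray at (276,217), with the gasket at (280,238). In the side view the cap is at (240,168) and the tray at (360,313). The bottle stands between them. Next I'll measure.

Run:
```python
from h import *
def mm(P,m):
    q=P[m]; return q.shape[0],q.mean(0).round(4)
for n,(u0,u1,v0,v1),tr in (('scene',(362,400,272,312),(230,325,180,255)),('side',(222,262,150,188),(300,420,262,365))):
    z=np.load(f'/tmp/{n}.npz'); im,P,d=z['im'],z['P'],z['d']
    g=im.max(2).astype(int); box=np.zeros(g.shape,bool); box[v0:v1,u0:u1]=1
    m=box&(g<60)&(d>0)
    q=P[m]; print(n,len(q),'z hist',np.percentile(q[:,2],[2,20,50,80,98]).round(3))
    for lo,hi in ((.14,.157),(.157,.2)):
        k=m&(P[...,2]>lo)&(P[...,2]<hi)
        w=P[k][:,:2]
        if len(w)>5:
            e,V=np.linalg.eigh(np.cov(w.T)); print(lo,len(w),'mean',w.mean(0),'mid',((w.min(0)+w.max(0))/2),'z',np.median(P[k][:,2]),'ang',np.arctan2(V[1,1],V[0,1]),np.sqrt(e))
    # unit top
    k=(P[...,2]>.112)&(P[...,2]<.13)&(d>0)&(g>90)
    nl,L,S,C=cv2.connectedComponentsWithStats(k.astype(np.uint8))
    i=1+S[1:,4].argmax(); w=P[L==i][:,:2]
    print('unit comp',S[i],cv2.minAreaRect(w.astype(np.float32)),np.median(P[L==i][:,2]))
    u0,u1,v0,v1=tr; b=np.zeros(g.shape,bool); b[v0:v1,u0:u1]=1
    k=b&(P[...,2]>.014)&(P[...,2]<.03)&(d>0); w=P[k][:,:2]
    print('tray rim',len(w),cv2.minAreaRect(w.astype(np.float32)))
    bl=(im[...,0]>90)&(im[...,2]<60)&(d>0)&(P[...,2]>.1)&(P[...,2]<.15); print('bottle',mm(P,bl))
    rd=(im[...,2]>90)&(im[...,1]<60)&(im[...,0]<70)&(P[...,0]<2); 
    nl,L,S,C=cv2.connectedComponentsWithStats(rd.astype(np.uint8))
    for i in range(1,nl):
        if S[i,4]>60: print('red',mm(P,L==i))
```

```text
scene 607 z hist [0.016 0.133 0.156 0.177 0.188]
0.14 207 mean [0.55682478 0.26365532] mid [0.55017079 0.25907204] z 0.1540700979822387 ang 1.7541027085446512 [0.01515235 0.01805126]
0.157 254 mean [0.55186512 0.26164779] mid [0.54911426 0.25805971] z 0.17497817055107412 ang 3.0534780540999096 [0.00982502 0.01660885]
unit comp [ 313  262  109   93 3985] ((0.5922964811325073, 0.2508578300476074), (0.1893577128648758, 0.21917565166950226), 83.09349060058594) 0.12126470723464
tray rim 487 ((0.5357965230941772, -0.21907705068588257), (0.16375355422496796, 0.4473806321620941), 4.277562141418457)
bottle (122, array([ 0.6692, -0.007 ,  0.1312]))
red (77, array([0.5231, 0.0739, 0.0458]))
red (119, array([0.4027, 0.3988, 0.0424]))
red (87, array([0.4213, 0.3798, 0.0275]))
side 466 z hist [0.123 0.143 0.155 0.174 0.187]
0.14 192 mean [0.53990295 0.23760621] mid [0.54361497 0.24083626] z 0.15236282457025985 ang 2.9229288819576595 [0.00875137 0.01564208]
0.157 197 mean [0.54301056 0.24926493] mid [0.54407502 0.24291208] z 0.17395001290315393 ang 3.116522283845691 [0.00425279 0.01606718]
unit comp [ 204  138  103   74 3074] ((0.5914208292961121, 0.24831339716911316), (0.19734056293964386, 0.22128064930438995), 83.0069351196289) 0.11901854887454
tray rim 715 ((0.5296297669410706, -0.16715885698795319), (0.16581997275352478, 0.31976741552352905), 4.0767059326171875)
bottle (207, array([ 0.6647, -0.0118,  0.1291]))
red (210, array([0.4083, 0.3809, 0.0332]))
red (80, array([0.5182, 0.0771, 0.0535]))
red (143, array([0.5203, 0.0634, 0.0239]))
```

carry_out --rows '[{"hand":0.094,"dp":[-0.03,-0.01,-0.02],"spin":0.1},{"hand":0.094,"dp":[-0.065,-0.022,-0.04],"spin":0.2},{"hand":0.094,"dp":[-0.1,-0.035,-0.055],"spin":0.32},{"hand":0.094,"dp":[-0.135,-0.047,-0.055],"spin":0.44},{"hand":0.094,"dp":[-0.17,-0.059,-0.055],"spin":0.56},{"hand":0.094,"dp":[-0.205,-0.071,-0.055],"spin":0.68},{"hand":0.094,"dp":[-0.24,-0.083,-0.055],"spin":0.8},{"hand":0.094,"dp":[-0.275,-0.095,-0.055],"spin":0.92}]' --force 40

```text
t: 0.82
tcp_pos: [0.386, 0.3655, 0.2603]
tool_rot: [0.561, 0.828, -0.0, -0.0]
force: [0.1, 0.4, 1.5]
finger_gap: 0.997
```

```bash
cat >> h.py <<'E'
def go(x,y,z,yaw):
    "print dp and spin from the current pose to world x,y,z, tool-x yaw (deg)"
    s=r.read_state(); T=R.from_quat(s['tool_rot']); M=T.as_matrix()
    y0=np.degrees(np.arctan2(M[1,0],M[0,0]))
    print('t',s['t'],'tcp',s['tcp_pos'].round(4),'yaw',y0.round(2),'tz',M[:,2].round(4),'q',s['joints'].round(3),'F',s['force'].round(1),'gap',round(s['finger_gap']*94,1))
    print('dp',M.T.dot(np.array([x,y,z])-s['tcp_pos']).round(4),'spin',np.radians(y0-yaw).round(3))
E
python3 - <<'E'
from h import *
go(.547,.254,.265,-5)
# tray corners by rays
from h import pts
for n,uv in (('scene',[(237,210),(270,187),(316,219),(283,249)]),('side',[(307,307),(348,270),(414,318),(376,358)])):
    c=r.calibration(n); K=np.array([[c['fx'],0,c['cx']],[0,c['fy'],c['cy']],[0,0,1]])
    a=cv2.undistortPoints(np.array(uv,float)[:,None],K,np.array([c['k1'],0,0,0,0.]))[:,0]
    d=R.from_quat(c['orientation']).apply(np.c_[a,np.ones(4)]); o=c['origin']
    p=o+d*((.022-o[2])/d[:,2:]); print(n,p[:,:2].round(3).tolist(),p.mean(0).round(3))
E
```

```text
t 0.8167 tcp [0.386  0.3655 0.2603] yaw 111.72 tz [-3.e-04  0.e+00 -1.e+00] q [0.651 0.042 1.311 0.    1.789 0.272] F [0.1 0.4 1.5] gap 93.7
dp [-0.1631  0.1083 -0.0048] spin 2.037
scene [[0.614, -0.314], [0.47, -0.32], [0.447, -0.11], [0.602, -0.091]] [ 0.533 -0.209  0.022]
side [[0.444, -0.121], [0.597, -0.11], [0.614, -0.318], [0.468, -0.328]] [ 0.531 -0.219  0.022]
```

carry_out --rows '[{"hand":0.094,"dp":[-0.02,0.013,-0.005],"spin":0.12},{"hand":0.094,"dp":[-0.04,0.027,-0.005],"spin":0.24},{"hand":0.094,"dp":[-0.06,0.04,-0.005],"spin":0.36},{"hand":0.094,"dp":[-0.08,0.053,-0.005],"spin":0.48},{"hand":0.094,"dp":[-0.1,0.066,-0.005],"spin":0.6},{"hand":0.094,"dp":[-0.12,0.08,-0.005],"spin":0.72},{"hand":0.094,"dp":[-0.14,0.094,-0.005],"spin":0.84},{"hand":0.094,"dp":[-0.163,0.108,-0.005],"spin":0.96}]'

```text
t: 1.48
tcp_pos: [0.5468, 0.2558, 0.265]
tool_rot: [0.88, 0.475, -0.0, -0.0]
force: [0.6, -0.4, -0.2]
finger_gap: 1.0
```

carry_out --rows '[{"hand":0.094,"dp":[0,0,0],"spin":0.12},{"hand":0.094,"dp":[0,0,0],"spin":0.24},{"hand":0.094,"dp":[0,0,0],"spin":0.36},{"hand":0.094,"dp":[0,0,0],"spin":0.48},{"hand":0.094,"dp":[0,0,0],"spin":0.6},{"hand":0.094,"dp":[0,0,0],"spin":0.72},{"hand":0.094,"dp":[0,0,0],"spin":0.84},{"hand":0.094,"dp":[0,0,0],"spin":0.96}]'

```text
t: 2.15
tcp_pos: [0.546, 0.2562, 0.2649]
tool_rot: [1.0, 0.015, -0.001, 0.0]
force: [-0.4, -0.1, -0.5]
finger_gap: 1.002
```

carry_out --rows '[{"hand":0.094,"dp":[0,0,0],"spin":0.1},{"hand":0.094,"dp":[0,0,0],"spin":0.1},{"hand":0.094,"dp":[0,0,0],"spin":0.1}]'

```text
t: 2.4
tcp_pos: [0.5461, 0.2563, 0.265]
tool_rot: [1.0, -0.031, -0.0, 0.0]
force: [-0.2, 0.1, 0.5]
finger_gap: 1.0
```

Run:
```python
from h import *
go(.547,.254,.265,-5)
im,d,c,P=snap('wrist','w1.png'); np.savez('/tmp/w1',im=im,P=P,d=d)
g=im.max(2)
k=(g<70)&(d>0)&(P[...,2]>.178)&(P[...,2]<.195)&(abs(P[...,0]-.547)<.05)&(abs(P[...,1]-.254)<.05)
w=P[k][:,:2].astype(np.float32); print(len(w),np.median(P[k][:,2]),w.mean(0),cv2.minAreaRect(w))
e,V=np.linalg.eigh(np.cov(w.T)); print(np.degrees(np.arctan2(V[1,1],V[0,1])))
```

```text
t 2.4 tcp [0.5461 0.2563 0.265 ] yaw -3.53 tz [-8.e-04 -2.e-04 -1.e+00] q [0.345 0.205 1.121 0.    1.817 1.977] F [-0.2  0.1  0.5] gap 94.0
dp [0.0011 0.0022 0.    ] spin 0.026
1353 0.18444466540587917 [0.54859746 0.25507915] ((0.5471695065498352, 0.2551209628582001), (0.055140171200037, 0.014003516174852848), 0.5406138896942139)
-179.52770152346625
```

View pics/w1.png

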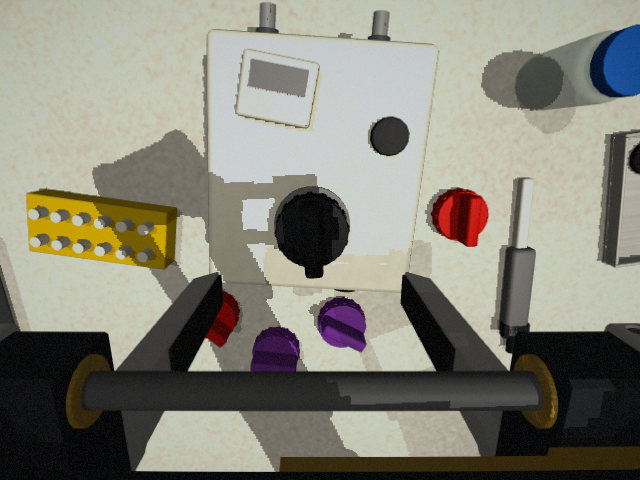

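The wrist view shows the cap at (313,228) with its wing along world x. The measured wing top is 55 x 14 mm, centred at (0.5472, 0.2551), height 0.1845, which matches the given sizes. I'll descend and grip.

carry_out --rows '[{"hand":0.094,"dp":[0.001,0.001,0.02],"spin":-0.07},{"hand":0.094,"dp":[0.001,0.001,0.04],"spin":-0.07},{"hand":0.094,"dp":[0.001,0.001,0.06],"spin":-0.07},{"hand":0.094,"dp":[0.001,0.001,0.08],"spin":-0.07},{"hand":0.094,"dp":[0.001,0.001,0.095],"spin":-0.07},{"hand":0.094,"dp":[0.001,0.001,0.106],"spin":-0.07},{"hand":0.05,"dp":[0.001,0.001,0.106],"spin":-0.07},{"hand":0.03,"dp":[0.001,0.001,0.106],"spin":-0.07}]' --force 40

```text
t: 3.12
tcp_pos: [0.5469, 0.2552, 0.1591]
tool_rot: [1.0, 0.003, -0.0, 0.0]
force: [-0.7, -0.0, 1.3]
finger_gap: 0.894
```

carry_out --rows '[{"hand":0.0,"dp":[0,0,0],"spin":0},{"hand":0.0,"dp":[0,0,0],"spin":0},{"hand":0.0,"dp":[0,0,0],"spin":0},{"hand":0.0,"dp":[0,0,0],"spin":0},{"hand":0.0,"dp":[0,0,0],"spin":0},{"hand":0.0,"dp":[0,0,0],"spin":0}]'

```text
t: 3.62
tcp_pos: [0.5472, 0.2553, 0.1598]
tool_rot: [1.0, 0.003, 0.0, -0.0]
force: [0.3, -0.7, -0.2]
finger_gap: 0.467
```

Run:
```python
from h import *
go(.5472,.2551,.159,0)
print(r.read_state()['wrist_torque'])
```

```text
t 3.6167 tcp [0.5472 0.2553 0.1598] yaw 0.33 tz [ 5.e-04  3.e-04 -1.e+00] q [0.343 0.219 1.311 0.    1.611 1.908] F [ 0.3 -0.7 -0.2] gap 43.9
dp [-0.      0.0002  0.0008] spin 0.006
[-0.00408719  0.11974896  0.01096265]
```

carry_out --rows '[{"hand":0.0,"dp":[0,0,0],"spin":0},{"hand":0.0,"dp":[0,0,0],"spin":0},{"hand":0.0,"dp":[0,0,0],"spin":0},{"hand":0.0,"dp":[0,0,0],"spin":0},{"hand":0.0,"dp":[0,0,0],"spin":0},{"hand":0.0,"dp":[0,0,0],"spin":0},{"hand":0.0,"dp":[0,0,0],"spin":0}]'

```text
t: 4.2
tcp_pos: [0.5471, 0.2554, 0.1594]
tool_rot: [1.0, 0.003, -0.0, -0.0]
force: [0.9, 0.6, -0.5]
finger_gap: 0.15
```

Run:
```python
from h import *
go(.5472,.2551,.159,0)
print(r.read_state()['wrist_torque'])
```

```text
t 4.2 tcp [0.5471 0.2554 0.1594] yaw 0.34 tz [-0.e+00  4.e-04 -1.e+00] q [0.343 0.219 1.312 0.    1.61  1.908] F [ 0.9  0.6 -0.5] gap 14.1
dp [0.0001 0.0003 0.0004] spin 0.006
[ 0.10344729  0.1329077  -0.0163937 ]
```

carry_out --rows '[{"hand":0.0,"dp":[0,0,0],"spin":-0.08},{"hand":0.0,"dp":[0,0,0],"spin":-0.16},{"hand":0.0,"dp":[0,0,-0.0001],"spin":-0.24},{"hand":0.0,"dp":[0,0,-0.0003],"spin":-0.32},{"hand":0.0,"dp":[0,0,-0.0005],"spin":-0.4},{"hand":0.0,"dp":[0,0,-0.0007],"spin":-0.48},{"hand":0.0,"dp":[0,0,-0.001],"spin":-0.56},{"hand":0.0,"dp":[0,0,-0.0012],"spin":-0.64}]'

```text
t: 4.87
tcp_pos: [0.5471, 0.2554, 0.1608]
tool_rot: [0.948, 0.319, 0.0, -0.0]
force: [0.3, 0.4, 0.4]
finger_gap: 0.148
```

Run:
```python
from h import *
go(.5472,.2551,.159,0)
print(r.read_state()['wrist_torque'])
```

```text
t 4.8667 tcp [0.5471 0.2554 0.1608] yaw 37.23 tz [-0.e+00  5.e-04 -1.e+00] q [0.343 0.219 1.31  0.    1.613 1.264] F [0.3 0.4 0.4] gap 13.9
dp [-0.0001  0.0004  0.0018] spin 0.65
[ 0.1380839   0.19026105 -0.06784104]
```

carry_out --rows '[{"hand":0.0,"dp":[0,0,-0.0003],"spin":-0.1},{"hand":0.0,"dp":[0,0,-0.0006],"spin":-0.2},{"hand":0.0,"dp":[0,0,-0.0009],"spin":-0.3},{"hand":0.0,"dp":[0,0,-0.0012],"spin":-0.4},{"hand":0.0,"dp":[0,0,-0.0015],"spin":-0.5},{"hand":0.0,"dp":[0,0,-0.0017],"spin":-0.6},{"hand":0.0,"dp":[0,0,-0.002],"spin":-0.7},{"hand":0.0,"dp":[0,0,-0.0023],"spin":-0.8}]'

```text
t: 5.53
tcp_pos: [0.5472, 0.2554, 0.1631]
tool_rot: [0.748, 0.663, 0.0, -0.0]
force: [0.1, 0.8, 0.9]
finger_gap: 0.143
```

carry_out --rows '[{"hand":0.0,"dp":[0,0,-0.0003],"spin":-0.1},{"hand":0.0,"dp":[0,0,-0.0006],"spin":-0.2},{"hand":0.0,"dp":[0,0,-0.0009],"spin":-0.3},{"hand":0.0,"dp":[0,0,-0.0012],"spin":-0.4},{"hand":0.0,"dp":[0,0,-0.0015],"spin":-0.5},{"hand":0.0,"dp":[0,0,-0.0017],"spin":-0.6},{"hand":0.0,"dp":[0,0,-0.002],"spin":-0.7},{"hand":0.0,"dp":[0,0,-0.0023],"spin":-0.8}]'

```text
t: 6.2
tcp_pos: [0.5473, 0.2554, 0.1654]
tool_rot: [0.431, 0.902, 0.0, 0.0]
force: [-0.4, 1.9, 0.5]
finger_gap: 0.145
```

Run:
```python
from h import *
go(.5472,.2551,.159,0)
print(r.read_state()['wrist_torque'])
im,d,c,P=snap('wrist','w2.png')
```

```text
t 6.2 tcp [0.5473 0.2554 0.1654] yaw 128.96 tz [ 5.e-04  6.e-04 -1.e+00] q [ 0.343  0.217  1.302  0.     1.621 -0.337] F [-0.4  1.9  0.5] gap 13.6
dp [-0.0002 -0.0003  0.0064] spin 2.251
[ 0.12601968 -0.0027963  -0.01719463]
```

View pics/w2.png

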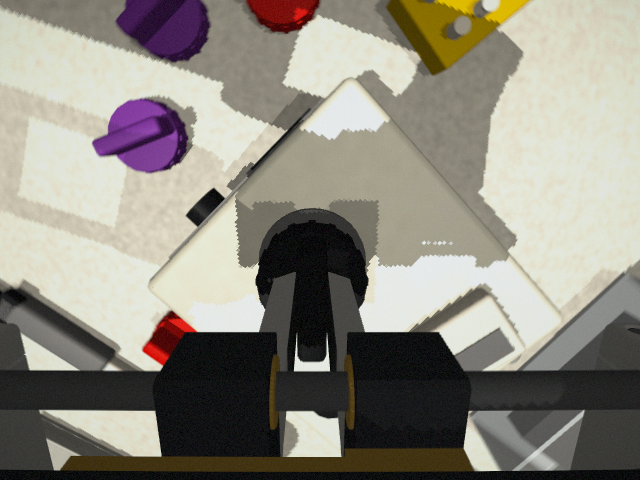

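The wing is held between the fingers at (312,310) and has turned with the tool. I'll continue turning.

carry_out --rows '[{"hand":0.0,"dp":[0,0,-0.0003],"spin":-0.1},{"hand":0.0,"dp":[0,0,-0.0006],"spin":-0.2},{"hand":0.0,"dp":[0,0,-0.0009],"spin":-0.3},{"hand":0.0,"dp":[0,0,-0.0012],"spin":-0.4},{"hand":0.0,"dp":[0,0,-0.0015],"spin":-0.5},{"hand":0.0,"dp":[0,0,-0.0017],"spin":-0.6},{"hand":0.0,"dp":[0,0,-0.002],"spin":-0.7},{"hand":0.0,"dp":[0,0,-0.0023],"spin":-0.8}]'

```text
t: 6.92
tcp_pos: [0.5472, 0.2555, 0.1678]
tool_rot: [0.046, 0.999, 0.0, 0.0]
force: [0.4, -0.3, 1.4]
finger_gap: 0.148
```

carry_out --rows '[{"hand":0.0,"dp":[0,0,-0.0003],"spin":-0.1},{"hand":0.0,"dp":[0,0,-0.0005],"spin":-0.2},{"hand":0.0,"dp":[0,0,-0.0008],"spin":-0.3},{"hand":0.0,"dp":[0,0,-0.001],"spin":-0.4},{"hand":0.0,"dp":[0,0,-0.001],"spin":-0.5},{"hand":0.0,"dp":[0,0,-0.001],"spin":-0.6},{"hand":0.0,"dp":[0,0,-0.001],"spin":-0.7},{"hand":0.0,"dp":[0,0,-0.001],"spin":-0.8}]'

```text
t: 7.58
tcp_pos: [0.5472, 0.2556, 0.1697]
tool_rot: [-0.346, 0.938, 0.0, 0.001]
force: [-1.0, 0.7, 3.2]
finger_gap: 0.145
```

Run:
```python
from h import *
go(.5472,.2551,.159,0)
print(r.read_state()['wrist_torque'])
```

```text
t 7.5833 tcp [0.5472 0.2556 0.1697] yaw -139.5 tz [ 0.001   0.0012 -1.    ] q [ 3.430e-01  2.150e-01  1.296e+00  1.000e-03  1.629e+00 -1.935e+00] F [-1.   0.7  3.2] gap 13.7
dp [ 0.0004 -0.0004  0.0107] spin -2.435
[ 0.22875642  0.26136523 -0.10131752]
```

carry_out --rows '[{"hand":0.0,"dp":[0,0,0],"spin":-0.08},{"hand":0.0,"dp":[0,0,0],"spin":-0.16},{"hand":0.0,"dp":[0,0,-0.0005],"spin":-0.24},{"hand":0.0,"dp":[0,0,-0.001],"spin":-0.3},{"hand":0.0,"dp":[0,0,-0.0015],"spin":-0.3},{"hand":0.0,"dp":[0,0,-0.002],"spin":-0.3},{"hand":0.0,"dp":[0,0,-0.002],"spin":-0.3}]'

```text
t: 8.17
tcp_pos: [0.5472, 0.2554, 0.1708]
tool_rot: [-0.48, 0.877, 0.0, 0.0]
force: [0.2, 0.1, 0.7]
finger_gap: 0.145
```

carry_out --rows '[{"hand":0.0,"dp":[0,0,-0.001],"spin":0},{"hand":0.0,"dp":[0,0,-0.002],"spin":0},{"hand":0.0,"dp":[0,0,-0.003],"spin":0},{"hand":0.0,"dp":[0,0,-0.004],"spin":0}]'

```text
t: 8.5
tcp_pos: [0.5468, 0.2551, 0.174]
tool_rot: [-0.481, 0.877, 0.0, -0.001]
force: [-0.8, -0.9, -0.7]
finger_gap: 0.146
```

carry_out --rows '[{"hand":0.0,"dp":[0,0,-0.004],"spin":0},{"hand":0.0,"dp":[0,0,-0.01],"spin":0},{"hand":0.0,"dp":[0,0,-0.02],"spin":0},{"hand":0.0,"dp":[0,0,-0.035],"spin":0},{"hand":0.0,"dp":[0,0,-0.05],"spin":0},{"hand":0.0,"dp":[0,0,-0.065],"spin":0},{"hand":0.0,"dp":[0,0,-0.075],"spin":0},{"hand":0.0,"dp":[0,0,-0.08],"spin":0}]'

```text
t: 9.17
tcp_pos: [0.5479, 0.2554, 0.2578]
tool_rot: [-0.481, 0.877, -0.0, 0.002]
force: [0.5, -0.2, -0.5]
finger_gap: 0.145
```

Run:
```python
from h import *
# tray point 20 mm towards -y from centre
go(.533,-.235,.255,-90)
im,d,c,P=snap('side'); cv2.imwrite('pics/s2.png',cv2.resize(im[80:380,130:450],None,fx=2,fy=2))
```

```text
t 9.1667 tcp [0.5479 0.2554 0.2578] yaw -122.48 tz [ 0.0043  0.0014 -1.    ] q [ 0.342  0.203  1.137 -0.     1.797 -2.232] F [ 0.5 -0.2 -0.5] gap 13.6
dp [ 0.4217 -0.2507  0.002 ] spin -0.567
```

View pics/s2.png

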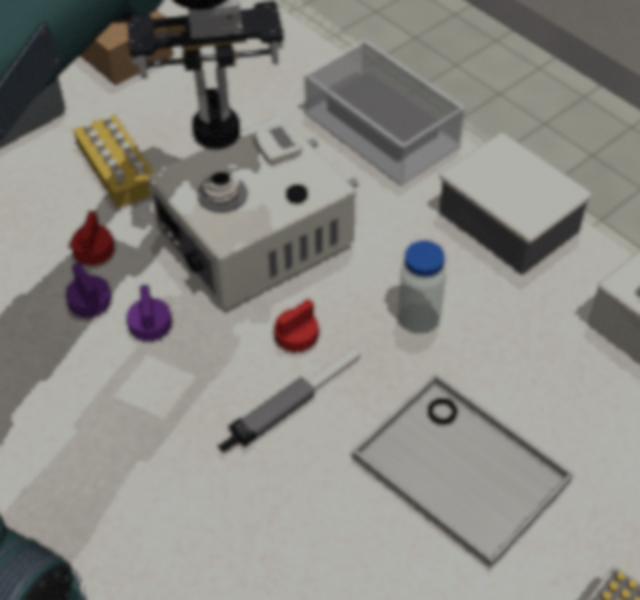

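The cap is held upright above the unit, at (215,120) in the crop, and the neck is bare at (220,185). The other things haven't moved. Next I'll carry it to the tray.

carry_out --rows '[{"hand":0.0,"dp":[0.01,-0.006,0],"spin":0.1},{"hand":0.0,"dp":[0.03,-0.018,0],"spin":0.22},{"hand":0.0,"dp":[0.052,-0.031,0],"spin":0.34},{"hand":0.0,"dp":[0.076,-0.045,0],"spin":0.46},{"hand":0.0,"dp":[0.1,-0.06,0],"spin":0.58},{"hand":0.0,"dp":[0.124,-0.074,0],"spin":0.7},{"hand":0.0,"dp":[0.148,-0.088,0],"spin":0.82},{"hand":0.0,"dp":[0.17,-0.1,0],"spin":0.94}]'

```text
t: 9.88
tcp_pos: [0.5397, 0.0564, 0.2537]
tool_rot: [-0.029, 1.0, -0.0, -0.001]
force: [-0.1, -0.0, -0.4]
finger_gap: 0.145
```

Run:
```python
from h import *
go(.533,-.235,.255,180)
```

```text
t 9.8833 tcp [0.5397 0.0564 0.2537] yaw -176.69 tz [-1.4e-03 -3.0e-04 -1.0e+00] q [-0.     0.068  1.297 -0.     1.779 -1.629] F [-0.1 -0.  -0.4] gap 13.7
dp [ 0.0235 -0.2906 -0.0011] spin -6.225
```

carry_out --rows '[{"hand":0.0,"dp":[0.002,-0.027,0],"spin":0},{"hand":0.0,"dp":[0.004,-0.054,0],"spin":0},{"hand":0.0,"dp":[0.007,-0.081,0],"spin":0},{"hand":0.0,"dp":[0.009,-0.108,0],"spin":0},{"hand":0.0,"dp":[0.011,-0.135,0],"spin":0},{"hand":0.0,"dp":[0.013,-0.162,0],"spin":0},{"hand":0.0,"dp":[0.015,-0.189,0],"spin":0},{"hand":0.0,"dp":[0.017,-0.212,0],"spin":0}]'

```text
t: 10.55
tcp_pos: [0.5363, -0.1563, 0.2537]
tool_rot: [-0.032, 0.999, 0.0, -0.001]
force: [0.3, 1.0, -0.7]
finger_gap: 0.152
```

carry_out --rows '[{"hand":0.0,"dp":[0.002,-0.02,0],"spin":0},{"hand":0.0,"dp":[0.003,-0.04,0.0],"spin":0},{"hand":0.0,"dp":[0.005,-0.058,0.01],"spin":0},{"hand":0.0,"dp":[0.006,-0.07,0.03],"spin":0},{"hand":0.0,"dp":[0.006,-0.077,0.05],"spin":0},{"hand":0.0,"dp":[0.006,-0.079,0.075],"spin":0},{"hand":0.0,"dp":[0.006,-0.079,0.09],"spin":0},{"hand":0.0,"dp":[0.006,-0.079,0.1],"spin":0}]'

```text
t: 11.22
tcp_pos: [0.5343, -0.2333, 0.1509]
tool_rot: [-0.032, 0.999, 0.001, -0.002]
force: [-0.2, -0.0, -0.9]
finger_gap: 0.146
```

Run:
```python
from h import *
go(.533,-.235,.0345,180)
im,d,c,P=snap('scene'); cv2.imwrite('pics/s3.png',cv2.resize(im[120:320,170:410],None,fx=2.5,fy=2.5))
# tray floor height and wing in the view of the side camera
im,d,c,P=snap('side')
k=(d>0)&(abs(P[...,0]-.533)<.06)&(abs(P[...,1]+.21)<.08)&(P[...,2]<.015); print('floor z',np.median(P[k][:,2]),k.sum())
k=(d>0)&(im.max(2)<50)&(abs(P[...,0]-.533)<.05)&(abs(P[...,1]+.235)<.05)&(P[...,2]>.1)&(P[...,2]<.15)
print('cap low z',np.percentile(P[k][:,2],[0,1,3,10,50]),P[k].mean(0))
```

```text
t 11.2167 tcp [ 0.5343 -0.2333  0.1509] yaw -176.36 tz [-0.0049  0.0028 -1.    ] q [-0.509  0.181  1.374  0.     1.592 -2.143] F [-0.2 -0.  -0.9] gap 13.8
dp [ 0.0009 -0.0019  0.1164] spin -6.22
floor z 0.0030999700360534455 2529
cap low z [0.12092938 0.12536467 0.12722044 0.13065183 0.14316782] [ 0.52010108 -0.2437941   0.14096444]
```

View pics/s3.png

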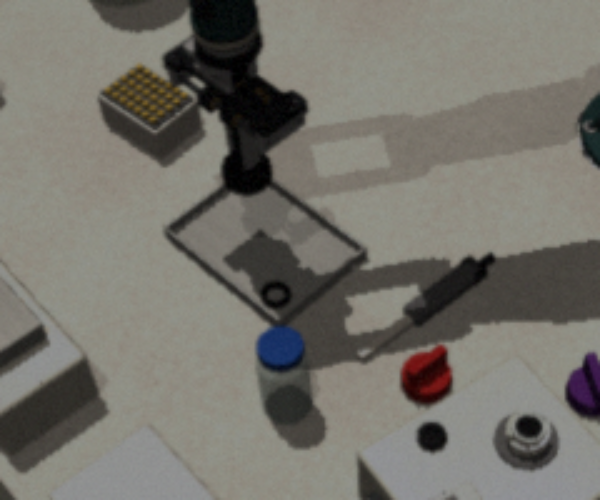

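The cap hangs upright over the tray at about (247,172) in the crop, and the gasket and tip box are clear. Lowering now.

carry_out --rows '[{"hand":0.0,"dp":[0,-0.001,0.015],"spin":0},{"hand":0.0,"dp":[0,-0.001,0.035],"spin":0},{"hand":0.0,"dp":[0,-0.001,0.055],"spin":0},{"hand":0.0,"dp":[0,-0.001,0.075],"spin":0},{"hand":0.0,"dp":[0,-0.001,0.09],"spin":0},{"hand":0.0,"dp":[0,-0.001,0.1],"spin":0},{"hand":0.0,"dp":[0,-0.001,0.106],"spin":0},{"hand":0.0,"dp":[0,-0.001,0.109],"spin":0}]'

```text
t: 11.98
tcp_pos: [0.5364, -0.2348, 0.0457]
tool_rot: [-0.032, 0.999, -0.0, 0.0]
force: [-0.2, -0.1, -1.0]
finger_gap: 0.145
```

carry_out --rows '[{"hand":0.0,"dp":[0,0,0.001],"spin":0},{"hand":0.0,"dp":[0,0,0.002],"spin":0},{"hand":0.0,"dp":[0,0,0.003],"spin":0},{"hand":0.0,"dp":[0,0,0.004],"spin":0},{"hand":0.0,"dp":[0,0,0.004],"spin":0}]'

```text
t: 12.4
tcp_pos: [0.5362, -0.2349, 0.042]
tool_rot: [-0.032, 0.999, -0.0, 0.0]
force: [0.8, 0.7, -0.8]
finger_gap: 0.142
```

carry_out --rows '[{"hand":0.0,"dp":[0,0,0.001],"spin":0},{"hand":0.0,"dp":[0,0,0.002],"spin":0},{"hand":0.0,"dp":[0,0,0.003],"spin":0},{"hand":0.0,"dp":[0,0,0.004],"spin":0},{"hand":0.0,"dp":[0,0,0.005],"spin":0},{"hand":0.0,"dp":[0,0,0.005],"spin":0}]'

```text
t: 12.9
tcp_pos: [0.5358, -0.2346, 0.0362]
tool_rot: [-0.032, 0.999, 0.0, -0.0]
force: [-0.8, -0.5, -0.4]
finger_gap: 0.144
```

carry_out --rows '[{"hand":0.0,"dp":[0,0,0.0005],"spin":0},{"hand":0.0,"dp":[0,0,0.001],"spin":0},{"hand":0.0,"dp":[0,0,0.0015],"spin":0},{"hand":0.0,"dp":[0,0,0.0015],"spin":0}]'

```text
t: 13.23
tcp_pos: [0.536, -0.2347, 0.0349]
tool_rot: [-0.032, 0.999, 0.0, -0.0]
force: [-0.6, 0.5, -1.6]
finger_gap: 0.145
```

carry_out --rows '[{"hand":0.0,"dp":[0,0,0.0005],"spin":0},{"hand":0.0,"dp":[0,0,0.001],"spin":0},{"hand":0.0,"dp":[0,0,0.001],"spin":0}]'

```text
t: 13.48
tcp_pos: [0.536, -0.2347, 0.0339]
tool_rot: [-0.032, 0.999, 0.0, -0.0]
force: [0.5, 0.8, -1.0]
finger_gap: 0.148
```

carry_out --rows '[{"hand":0.0,"dp":[0,0,0.0005],"spin":0},{"hand":0.0,"dp":[0,0,0.001],"spin":0},{"hand":0.0,"dp":[0,0,0.001],"spin":0}]'

```text
t: 13.73
tcp_pos: [0.5361, -0.2348, 0.0334]
tool_rot: [-0.032, 0.999, -0.0, 0.0]
force: [-0.3, 1.2, 2.3]
finger_gap: 0.142
```

Contact. I'll press slightly, then release.

carry_out --rows '[{"hand":0.0,"dp":[0,0,0.0003],"spin":0},{"hand":0.0,"dp":[0,0,0.0003],"spin":0},{"hand":0.03,"dp":[0,0,0.0003],"spin":0},{"hand":0.04,"dp":[0,0,0],"spin":0},{"hand":0.05,"dp":[0,0,0],"spin":0},{"hand":0.05,"dp":[0,0,0],"spin":0},{"hand":0.05,"dp":[0,0,0],"spin":0},{"hand":0.05,"dp":[0,0,0],"spin":0}]'

```text
t: 14.4
tcp_pos: [0.536, -0.2347, 0.0329]
tool_rot: [-0.032, 0.999, 0.0, -0.0]
force: [0.7, -0.0, -1.3]
finger_gap: 0.519
```

carry_out --rows '[{"hand":0.05,"dp":[0,0,-0.01],"spin":0},{"hand":0.05,"dp":[0,0,-0.03],"spin":0},{"hand":0.05,"dp":[0,0,-0.06],"spin":0},{"hand":0.05,"dp":[0,0,-0.09],"spin":0},{"hand":0.05,"dp":[0,0,-0.12],"spin":0},{"hand":0.05,"dp":[0,0,-0.14],"spin":0},{"hand":0.05,"dp":[0,0,-0.15],"spin":0},{"hand":0.05,"dp":[0,0,-0.15],"spin":0}]'

```text
t: 15.07
tcp_pos: [0.5374, -0.2356, 0.1871]
tool_rot: [-0.032, 0.999, -0.002, 0.003]
force: [-0.7, -0.9, 0.3]
finger_gap: 0.534
```

Run:
```python
from h import *
go(.533,-.235,.0345,180)
im,d,c,P=snap('wrist','w3.png')
k=(im.max(2)<70)&(d>0)&(abs(P[...,0]-.536)<.05)&(abs(P[...,1]+.235)<.05)
for lo,hi in ((.05,.07),(.024,.036)):
    q=P[k&(P[...,2]>lo)&(P[...,2]<hi)]; print(len(q),q[:,2].min(),np.median(q[:,2]),cv2.minAreaRect(q[:,:2].astype(np.float32)))
    A=np.c_[q[:,:2]-q[:,:2].mean(0),np.ones(len(q))]; print('slope',np.linalg.lstsq(A,q[:,2],rcond=None)[0])
im,d,c,P=snap('side'); cv2.imwrite('pics/s4.png',cv2.resize(im[80:380,130:450],None,fx=2,fy=2))
```

```text
t 15.0667 tcp [ 0.5374 -0.2356  0.1871] yaw -176.32 tz [ 0.0061 -0.0033 -1.    ] q [-0.51   0.168  1.317  0.     1.65  -2.145] F [-0.7 -0.9  0.3] gap 50.2
dp [0.0053 0.0014 0.1525] spin -6.219
1038 0.05022829233233439 0.05840019297034274 ((0.5350072383880615, -0.23575203120708466), (0.05502418428659439, 0.014014283195137978), 3.5558881759643555)
slope [0.0172819  0.00741807 0.05816839]
2130 0.02400959581854778 0.02873186561175639 ((0.5347397327423096, -0.23574551939964294), (0.06074696034193039, 0.05788135156035423), 89.93091583251953)
slope [ 0.00480393 -0.00141039  0.02869091]
```

View pics/w3.png

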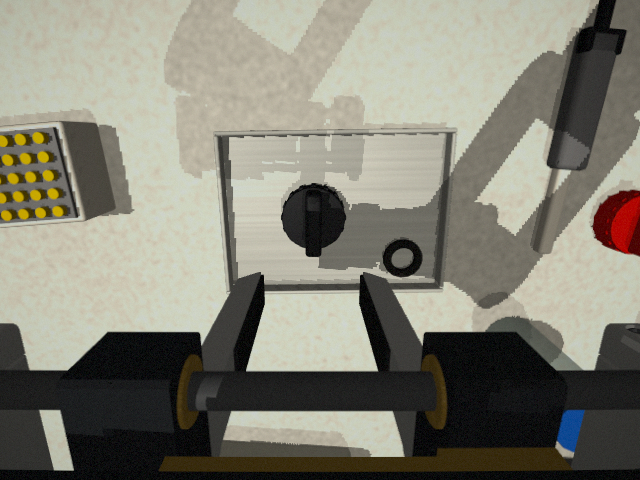

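View pics/s4.png

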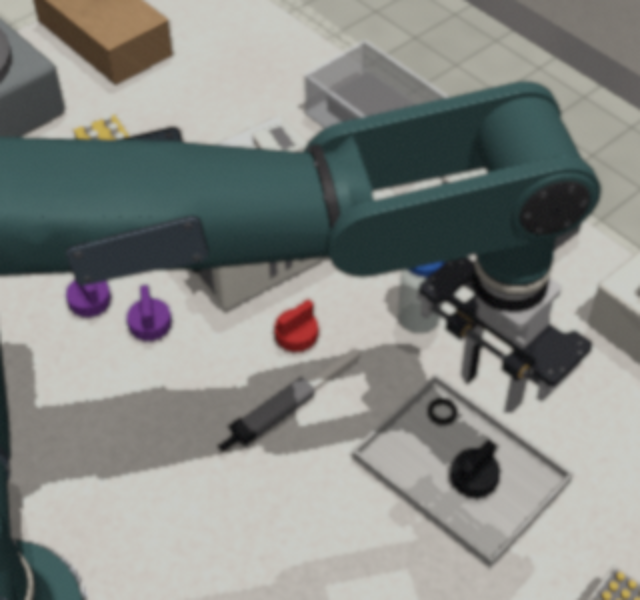

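The wrist view shows the cap standing wing-up inside the tray at (313,217), with the gasket untouched at (403,257). The side crop agrees, with the cap at (475,473). The cap's flat top is at z 0.0287 and level, as expected for 4 mm of floor plus 25 mm of cap. The hand is clear, so I'm handing in.

```bash
python3 -c "
from rig import r
print(r.close_job())"
```

```text
the job is handed in; nothing more can be done
None
```

I unscrewed the black cap, lifted it clear of the neck and set it down wing-up in the tray, then handed the job in at about 15 s. It took one continuous grip and about 4.1 rad counter-clockwise, with the hand rising along the thread. I lowered the cap until the wrist felt the tray floor, released it, and backed the hand off 15 cm.

- **Forces:** the wrist force stayed under about 4 N in every reading.
- **Cap in the tray:** it stands about 2 cm from the tray's middle towards -y. Its flat top is level at z 0.0287 m, against 0.029 m expected, and its wing top is at 0.058 m, against about 0.059 m.
- **Other things:** the gasket, tip box, pipette and bottle looked unmoved in the last pictures. The arm partly hid the timer and rack in the last side picture. I last saw both in place after the lift, and the arm did not go near them afterwards.
- **Disagreement:** the two camera estimates of the tray centre differed by about 1 cm in y, which is well inside the margin. No check failed.

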